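# Hand in a capped specimen cup through the hatch flap

## Robot

A 6-joint arm with a two-finger parallel gripper is mounted at the origin on a cart in front of the work surface, level with it; the furniture and walls round the work are solid. World frame = base frame: x ahead of the robot, y to its left, z up, the work surface at z = 0. Lengths are in m, angles in rad, forces in N, time in s.
With the tool pointing down it reaches from about 0.25 to 0.725 m from the base axis. Payload 9.7 kg.
Tool frame: the origin (TCP) lies on the centre line of the jaws, within the pads' length; the fingertips stand 8 mm ahead of it and the grasp point (between the pads) lies 11 mm behind it; z points along the fingers, y is the line along which they close (so a half turn about z gives the same grasp; the last joint's range is limited). The gripper opens to 85 mm and grips with 20 to 120 N. Pads are 22 mm wide; open, the fingers measure 114 mm over their backs; the gripper's body (76 mm by 85 mm) begins 54 mm behind the grasp point. The pads swing forward as they close: fully open they stand 13 mm farther back than shut.
Start: joints at [1.159, 0.087, 0.176, 1.66, 0, 1.571], TCP at [0.22, 0.504, 0.239] pointing down, gripper open.
Joint ranges: [-3.13, 3.13], [-0.85, 1.81], [-1.15, 1.24], [-2.2, 2.28], [-1.44, 1.52], [-3.14, 3.14]. Speed limits (rad/s): [2.22, 2.22, 2.57, 3.14, 3.14, 3.14].

## Interface

Orientations are given as a unit quaternion [w, x, y, z].
In Python, from workcell import manip gives the robot as it stands.
- The arm moves only by the shell command python3 -m inch 'ROWS' [FORCE]. ROWS is JSON, a list of rows, each an object of numbers: "rx", "ry", "rz": the turn, a rotation vector about the tool's x, y, z in rad; "x", "y", "z": the shift along the tool's x, y, z in mm; "claw": the opening, from -1 (shut) to 1 (fully open). In form: [{"rx": .., "ry": .., "rz": .., "x": .., "y": .., "z": .., "claw": ..}, ...]. A call has 1 to 5 rows; each row is the pose to reach, as a shift and turn from the pose commanded when the call began, along the tool's axes at that moment; what a row does not reach only later rows make up. A row lasts 1/12 s, in which the tool goes at most 41.7 mm and 7.16 degrees, less where a joint would pass 70% of its speed; a pose out of reach is approached as far as the arm can. A call with a gripper value outside its range is refused whole. The fingers move at their own pace and stop on an object; FORCE is the grip in N (left out, the last holds). Time passes only in rows, so rows that repeat a pose let the fingers close. It gives the time, the measured TCP pose, the force, the opening and the grip force at its end, in the units of the state.
- manip.read_state(): the state, without advancing time (a new reading comes with each control period).
- manip.grab_frame(name): name is "scene" or "top"; returns (picture, depth): 480x640x3 uint8, blue, green, red; 480x640 float32, m along the optical axis (not along the pixel's ray), 0 where there is no reading.
- manip.camera_model(name): a dict with "fovy" (degrees; the focal length in pixels is half the picture's height over the tangent of half this angle, whatever the lens; pixels are square), "cx", "cy" (the principal point, pixels), "k1" (the pictures are not rectified: a ray, as slopes to the right and down, at radius r is drawn at 1 + k1 r^2 times it, then the intrinsics apply), "position" and "rotation" of the camera in the world. Camera axes: x right, y down, z forward; pixel columns grow to the right and rows downward; lengths in m; the calibration is good to about 2 mm. A picture is of the moment at which its call begins. camera_model takes no time and is no camera call.
- manip.job_done(): hands the job in; it is judged then, once.
The state is a dict: "clock": time; "joints": joint angles; "joint_velocities": joint speeds; "joint_efforts": joint torques, N m; "ee_pos": TCP position; "tool_rot": TCP orientation; "contact_force": force on the tool from outside, world axes, zero at the start; "ft_torque": the same for the moment, N m; "grip_width": opening from 0.0 (shut) to 1.0 (fully open); "gripper_force": force on a finger pad.
Only numpy, scipy, OpenCV 4.12 (cv2) and the standard library are available. Lean on these libraries where they do the work, as an engineer would, in place of code of your own. Each camera call takes 0.05 s, during which the arm holds its last target. There are 200 camera calls.

## Task

Two specimen cups stand on the raised deck of the hand-in hatch, one with its white screw lid on and one open. Without gripping or lifting anything, push the lidded cup gently along the deck and in through the hanging flap, so that it slides down the chute inside, still standing on its base, and comes to rest at the far stop; then draw the fingers back so that the flap hangs shut behind it. Leave the open cup, the marker and the phone where they are.

Things in the scene. Friction and masses are not known exactly. Their poses are not given: they have to be found in the camera images.
- hatch: White counter-top specimen hatch, fixed. Origin: on the desk (z = 0) straight below the middle of the flap; its x axis points inward through the flap, away from the robot, y to the left seen that way, z up. In this frame its flat level deck has its top at z = 62 mm and covers x = -180 to 0, y = -140 to +140 mm, with a 5 mm high bead along each side.
- throat (a point): Middle of the deck's inner edge, under the shut flap, at x = 0 of the hatch. The throat (flap opening) rises from here between two 10 mm jambs: 76 mm wide (y = -38 to +38 mm), 76 mm high. Behind it the floor falls away as a slippery steel chute; a cup whose middle is pushed past this edge tips onto the chute and slides on by itself.
- guide_left (a point): Outer end of the left guide wire, 60 mm left of the hatch's middle line, 62 mm short of the flap. The wire, 6 mm thick and 22 mm above the deck, runs from here to the left jamb (42 mm off the middle line), so that the two wires funnel into the throat.
- guide_right (a point): Outer end of the right guide wire, the mirror image of the left one.
- roof_front (a point): Middle of the top front edge of the hinge hood above the flap, 91 mm above the deck; the hood is 15 mm high. Behind it lies a flat clear roof of the same height, 96 mm wide, to 158 mm behind the flap.
- chute_stop (a point): Lower end of the chute floor, at the foot of the stop. The chute is 76 mm wide and 128 mm long, falls at 25 degrees from the throat between clear cheeks, and ends in a 30 mm high stop square to it.
- flap (a joint): Angle of the thin aluminium flap (72 mm wide, 74 mm long, about 18 g) that hangs by its upper edge from a hinge at z = 140 mm in the plane x = 0 of the hatch. 0 = hanging shut; grows as its lower edge swings inward, to 1.5 rad. It opens inward only and falls shut by its own weight when nothing holds it.
- flap_edge (a point): Middle of the flap's lower edge, which hangs 4 mm above the deck when shut.
- lidded_cup: Clear specimen cup with its plain white screw lid on, 58 mm in diameter at the lid, 65 mm high, 50 to 100 g. Origin: centre of its underside; z up its axis. Starts on the deck, left or right of the middle, short of the flap.
- open_cup: Clear specimen cup without a lid, 57 mm in diameter, 63 mm high, empty and light. Origin: centre of its underside. Starts on the deck on the other side; it is to be left alone.
- marker: Board marker 138 mm long, 18 mm thick, lying on the desk to the right of the hatch; to be left alone. Origin under its middle, y along its length.
- phone: Black phone 150 x 71 x 8 mm lying on the desk to the left of the hatch; to be left alone. Origin under its middle, x along its length.
Things that resemble listed ones, but are neither listed nor needed, are in the scene too. Leave any green or orange look-alike of the lidded_cup alone.

How it is judged:
On the way:
1. the lidded cup, standing in the throat, has pushed the flap open (value of joint flap above 0.5 rad and contact force between lidded_cup and flap above 0.005 N and x of lidded_cup in the frame of hatch above -0.03 m and angle between lidded_cup's own z axis and vertical below 0.65 rad), for 0.04 s.
At the end, for the whole second after the job is handed in: The lidded cup stands on its base on the chute at the far stop (underside centre 75 to 115 mm behind the flap, leaning no more than 0.6 rad, the chute itself slopes 0.44 rad) and is at rest; the flap hangs shut within 0.06 rad; the open cup stands within 15 mm of where it was (x of lidded_cup in the frame of hatch between 0.075 and 0.115 m and y of lidded_cup in the frame of hatch between -0.02 and 0.02 m and z of lidded_cup in the frame of hatch below 0.035 m and angle between lidded_cup's own z axis and vertical below 0.6 rad and linear speed of lidded_cup below 0.02 m/s and value of joint flap below 0.06 rad and distance of open_cup from where it was at the start of the episode below 0.015 m and angle between open_cup's own z axis and vertical below 0.15 rad); the robot touches nothing.
It fails at once if the lidded cup is lifted off the deck (more than 12 mm) (z of lidded_cup in the frame of hatch above 0.074 m).
It fails at once if the lidded cup is gripped or rammed (fingers press on it with more than 15 N) (contact force between the fingers and lidded_cup above 15 N).
It fails at once if the lidded cup is tipped over (angle between lidded_cup's own z axis and vertical above 0.9 rad).
It fails at once if the open cup is moved, lifted or tipped (distance of open_cup from where it was at the start of the episode above 0.015 m or angle between open_cup's own z axis and vertical above 0.25 rad).
It fails at once if the marker or the phone is moved more than 15 mm (distance of any of marker, phone from where it was at the start of the episode above 0.015 m).
It also fails if it takes over 51 s, if anything falls off the work surface, if the arm or the gripper's body presses on something with over 40 N, if the wrist force passes 120 N, or if a joint passes its speed limit or range.

## Working session

There is one attempt and no reset: what is moved stays moved. The work goes in short steps, Python scripts to look and compute and a shell command to move; the robot and the scene stay as the last step left them, time stands still between calls to the robot, and variables do not carry over. Pictures are saved under pics/ and viewed, at most 10 in all, crops included, and the job is handed in when it is done.

```bash
mkdir -p pics; cat > h.py <<'E'
import numpy as np,cv2
from workcell import manip
def cam(n):
    m=manip.camera_model(n); f=240/np.tan(np.radians(m["fovy"])/2); return m,f
def ray(n,u,v):
    m,f=cam(n); d=np.array([(u-m["cx"])/f,(v-m["cy"])/f]); s=d.copy()
    for _ in range(20): s=d/(1+m["k1"]*(s@s))
    R=np.array(m["rotation"]); 
    return np.array(m["position"]),R@np.array([s[0],s[1],1.])
def atz(n,u,v,z):
    p,d=ray(n,u,v); return p+d*(z-p[2])/d[2]
def atd(n,u,v,D):
    p,d=ray(n,u,v); return p+d*D[int(v),int(u)]
E
python3 - <<'E'
from h import *
for n in("scene","top"):
    i,d=manip.grab_frame(n); cv2.imwrite(f"pics/{n}0.png",i); np.save(f"{n}0.npy",d); print(manip.camera_model(n))
s=manip.read_state(); print(s["clock"],s["ee_pos"],s["tool_rot"],s["grip_width"])
E
```

```text
{'fovy': 45.12867536228478, 'cx': 314.7543633422637, 'cy': 243.25049241073188, 'k1': -0.14679222968354483, 'position': array([0.04914138, 1.15734698, 0.90255649]), 'rotation': array([ 0.09636192, -0.20444344,  0.86775866, -0.44261966])}
{'fovy': 56.08349883704319, 'cx': 323.6503665908529, 'cy': 230.61348930832457, 'k1': -0.040572518159079904, 'position': array([0.44939187, 0.18057765, 1.02133534]), 'rotation': array([ 0.03212874, -0.70559376,  0.70690886, -0.03721634])}
0.1 [0.22006508 0.50384471 0.23865587] [-1.18466859e-04  2.04452337e-01  9.78876338e-01 -5.85038896e-04] 1.0018915931277559
```

View pics/scene0.png

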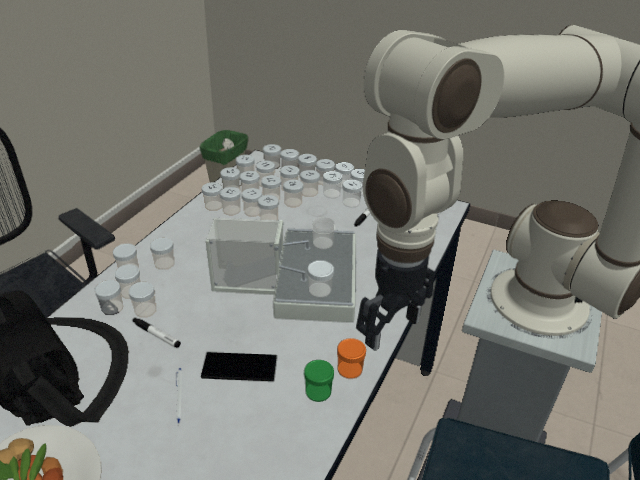

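View pics/top0.png

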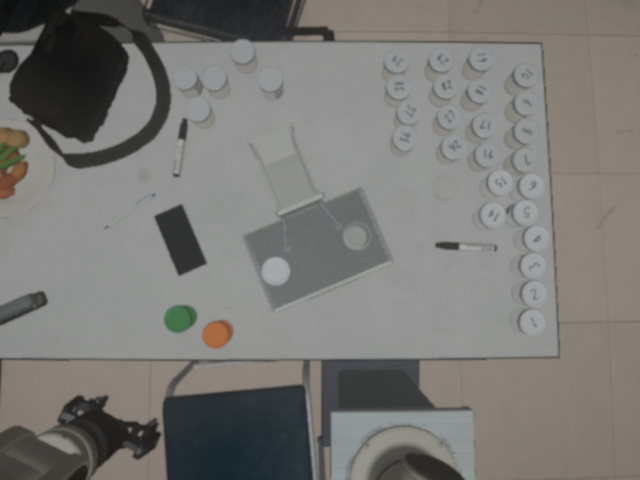

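The scene shows the lidded cup on the left of the deck (top view at 275,271), the open cup on the right (356,236) and the green and orange decoys to the left front. I'll enlarge the top view for measuring.

```bash
sed -i 's/R=np.array(m\["rotation"\]);/from scipy.spatial.transform import Rotation as Ro; R=Ro.from_quat(np.roll(m["rotation"],-1)).as_matrix()/' h.py
python3 - <<'E'
from h import *
i=cv2.imread("pics/top0.png")[180:320,235:400]
cv2.imwrite("pics/c1.png",cv2.resize(i,None,fx=4.2,fy=4.2,interpolation=cv2.INTER_CUBIC))
D=np.load("top0.npy")
for u,v in[(275,271),(356,236),(310,270),(300,205),(450,320)]: print(atd("top",u,v,D))
E
```

```text
[0.4573419  0.27061719 0.12487827]
[0.53188929 0.10462829 0.06478773]
[0.45989341 0.20271088 0.0618481 ]
[0.5855204  0.22030993 0.14990204]
[ 0.34725318 -0.11123835 -0.002125  ]
```

View pics/c1.png

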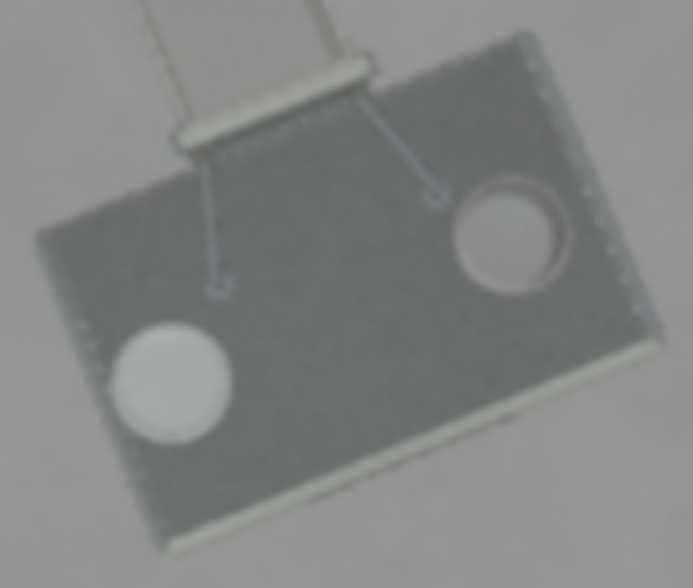

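The crop shows the deck corners at about (40,232), (527,33), (660,342) and (165,548), the guide posts at (219,287) and (436,195), the lid centre at (171,383) and the open cup at (513,235).

```bash
cat >> h.py <<'E'
def fit(P,Q): # 2D rigid hatch->world
    P=np.array(P);Q=np.array(Q);a=P-P.mean(0);b=Q-Q.mean(0)
    th=np.arctan2((a[:,0]*b[:,1]-a[:,1]*b[:,0]).sum(),(a*b).sum()); c,s=np.cos(th),np.sin(th);R=np.array([[c,-s],[s,c]])
    t=Q.mean(0)-R@P.mean(0); return th,R,t,(P@R.T+t-Q)
E
python3 - <<'E'
from h import *
w=lambda x,y,z:atz("top",235+(x+.5)/4.2-.5,180+(y+.5)/4.2-.5,z)[:2]
Q=[w(40,232,.067),w(527,33,.067),w(660,342,.064),w(165,548,.064),w(219,287,.084),w(436,195,.084)]
P=[(0,.14),(0,-.14),(-.18,-.14),(-.18,.14),(-.062,.06),(-.062,-.06)]
th,R,t,e=fit(P,Q); print(np.degrees(th),t,(e*1000).round(1))
# independent check: hood front edge top mid, z=.153
print("roof",R.T@(w(271,104,.153)-t))
for n,q in(("lid",w(171,383,.127)),("open",w(513,235,.125)),): print(n,q,R.T@(q-t))
# open cup depth bottoms
np.savez("hatch.npz",R=R,t=t,th=th)
D=np.load("scene0.npy")
for u,v in[(320,270),(323,225)]: 
    q=atd("scene",u,v,D); print(q,R.T@(q[:2]-t))
E
```

```text
22.41162862784204 [0.58824611 0.2204947 ] [[ 0.4  7.2]
 [ 5.2 -3.9]
 [-3.2 -6.5]
 [-7.5  2.8]
 [ 2.6  1.7]
 [ 2.6 -1.4]]
roof [-0.00132516  0.0020034 ]
lid [0.45769755 0.26974773] [-0.10190994  0.09530557]
open [0.52755327 0.10787726] [-0.09904494 -0.08097167]
[0.45638544 0.27657599 0.12319992] [-0.10051962  0.10211833]
[0.54083301 0.08274631 0.09637948] [-0.0963496  -0.10926744]
```

```bash
cat >> h.py <<'E'
H=lambda:np.load("hatch.npz")
def target(xh,yh,z,push,tilt,flip=1):
    """delta (tool axes mm / rotvec) to TCP at hatch xh,yh mm, z mm world; push=hatch-frame push angle deg; flip: tool x = flip*push dir"""
    from scipy.spatial.transform import Rotation as Ro
    h=H(); p=np.r_[h["R"]@np.array([xh,yh])/1000+h["t"],z/1000]
    a=h["th"]+np.radians(push); f=np.array([np.cos(a),np.sin(a),0]); up=np.array([0,0,1.])
    T=np.radians(tilt); zt=-up*np.cos(T)+f*np.sin(T); xt=flip*(f*np.cos(T)+up*np.sin(T)); yt=np.cross(zt,xt)
    Rt=Ro.from_matrix(np.c_[xt,yt,zt]); s=manip.read_state(); Rc=Ro.from_quat(np.roll(s["tool_rot"],-1))
    d=Rc.inv().apply(p-s["ee_pos"])*1000; r=(Rc.inv()*Rt).as_rotvec()
    print("t",s["clock"],"shift",d.round(1),"rot",r.round(3),"F",np.round(s["contact_force"],1),"j",np.round(s["joints"],2),"g",round(s["grip_width"],2))
    return d,r
def where():
    s=manip.read_state();h=H();q=np.r_[h["R"].T@(s["ee_pos"][:2]-h["t"]),s["ee_pos"][2]]*1000
    print(round(s["clock"],2),"hatch mm",q.round(1),"F",np.round(s["contact_force"],1))
E
python3 -c "
from h import *
target(-105,152,190,-90,20,-1); target(-105,152,190,-90,20,1)"; python3 -m inch --help | head -20
```

```text
t 0.1 shift [-268.5  -82.2   48.8] rot [ 0.133 -0.331  0.76 ] F [-0.4 -1.1 -0.1] j [ 1.16  0.09  0.18  1.66 -0.    1.57] g 1.0
t 0.1 shift [-268.5  -82.2   48.8] rot [ 0.413  0.166 -2.344] F [-0.4 -1.1 -0.1] j [ 1.16  0.09  0.18  1.66 -0.    1.57] g 1.0invalid input: not JSON, or not a number
```

```bash
python3 -m inch '[{"x":-38,"y":-12,"z":7,"rx":0.019,"ry":-0.047,"rz":0.108,"claw":-0.43},{"x":-76,"y":-24,"z":14,"rx":0.038,"ry":-0.094,"rz":0.217,"claw":-0.43},{"x":-114,"y":-36,"z":21,"rx":0.057,"ry":-0.141,"rz":0.325,"claw":-0.43},{"x":-152,"y":-48,"z":28,"rx":0.076,"ry":-0.19,"rz":0.434,"claw":-0.43},{"x":-190,"y":-58,"z":35,"rx":0.095,"ry":-0.236,"rz":0.543,"claw":-0.43}]'
python3 -c "
from h import *
target(-105,152,190,-90,20,-1);where()"
```

```text
clock: 0.52
ee_pos: [0.3719, 0.3733, 0.2041]
tool_rot: [0.105, 0.459, 0.879, -0.07]
contact_force: [-0.5, 0.4, -0.2]
grip_width: 0.304
gripper_force: 0.0
t 0.5167 shift [-72.1  21.1  32.5] rot [ 0.038 -0.093  0.212] F [-0.5  0.4 -0.2] j [ 0.91  0.11  0.12  1.68 -0.23  1.88] g 0.3
0.52 hatch mm [-141.8  223.7  204.1] F [-0.5  0.4 -0.2]
```

```bash
python3 -m inch '[{"x":-36,"y":10,"z":16,"rx":0.019,"ry":-0.046,"rz":0.106,"claw":-0.43},{"x":-72,"y":21,"z":32.5,"rx":0.038,"ry":-0.093,"rz":0.212,"claw":-0.43},{"x":-72,"y":21,"z":32.5,"rx":0.038,"ry":-0.093,"rz":0.212,"claw":-0.43},{"x":-72,"y":21,"z":32.5,"rx":0.038,"ry":-0.093,"rz":0.212,"claw":-0.43}]'
python3 -c "
from h import *
i,d=manip.grab_frame('top'); cv2.imwrite('pics/top1.png',cv2.resize(i[130:340,150:420],None,fx=2.9,fy=2.8))
target(-105,152,84,-90,20,-1);where()"
```

```text
clock: 0.85
ee_pos: [0.4332, 0.3216, 0.1886]
tool_rot: [0.143, 0.547, 0.819, -0.097]
contact_force: [0.2, 0.5, 0.2]
grip_width: 0.282
gripper_force: 0.0
t 0.9 shift [34.2  0.3 99.7] rot [-0.001 -0.003  0.005] F [0.  1.2 0.1] j [ 0.8   0.17  0.14  1.68 -0.32  2.  ] g 0.28
0.9 hatch mm [-105.   153.6  189.4] F [0.  1.2 0.1]
```

View pics/top1.png

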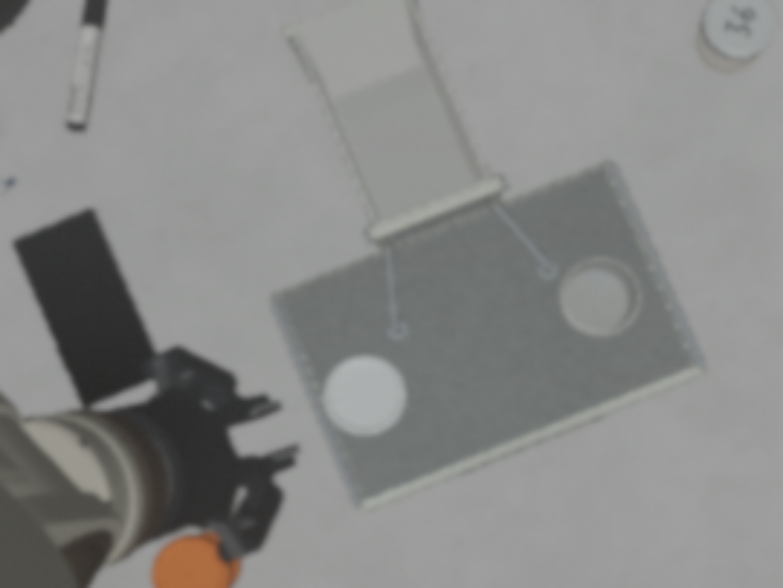

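Fingers are lined up left of the lid, so I'll descend vertically, clear of the cup.

```bash
python3 -m inch '[{"x":9,"z":26,"claw":-0.43},{"x":18,"z":51,"claw":-0.43},{"x":26,"z":75,"claw":-0.43},{"x":31,"z":90,"claw":-0.43},{"x":34,"z":99,"claw":-0.43}]'
python3 -m inch '[{"x":0,"claw":-0.43},{"x":0,"claw":-0.43}]'
python3 -c "
from h import *
where()
i,d=manip.grab_frame('scene'); cv2.imwrite('pics/s2.png',cv2.resize(i[200:360,180:400],None,fx=3.5,fy=3.5))
target(-105,45,84,-90,20,-1)"
```

```text
0.9 hatch mm [-105.   153.6  189.4] F [0.  1.2 0.1]
t 0.95 shift [-66.9  -0.2 136.7] rot [ 0.    -0.003  0.006] F [-0.2  0.3  0.4] j [ 0.8   0.17  0.14  1.68 -0.32  2.  ] g 0.29invalid input at $[0]: expected keys rx, ry, rz, x, y, z, claw
invalid input at $[0]: expected keys rx, ry, rz, x, y, z, claw
```

View pics/s2.png

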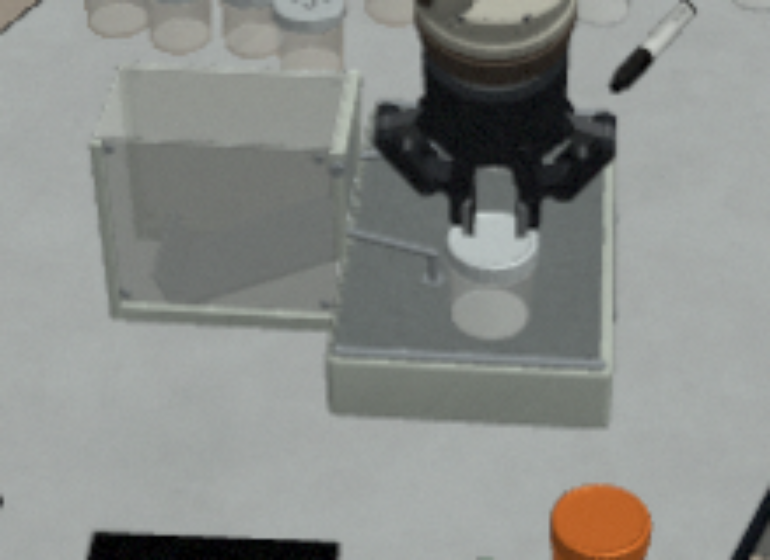

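The fingers were still up because that call was refused (all keys are required). The cup base is at crop (489,315). Descending now.

```bash
python3 -m inch '[{"x":9,"y":0,"z":26,"rx":0,"ry":0,"rz":0,"claw":-0.43},{"x":18,"y":0,"z":51,"rx":0,"ry":0,"rz":0,"claw":-0.43},{"x":26,"y":0,"z":75,"rx":0,"ry":0,"rz":0,"claw":-0.43},{"x":31,"y":0,"z":90,"rx":0,"ry":0,"rz":0,"claw":-0.43},{"x":34,"y":0,"z":99,"rx":0,"ry":0,"rz":0,"claw":-0.43}]'
python3 -m inch '[{"x":0,"y":0,"z":0,"rx":0,"ry":0,"rz":0,"claw":-0.43},{"x":0,"y":0,"z":0,"rx":0,"ry":0,"rz":0,"claw":-0.43}]'
python3 -c "
from h import *
q=atz('scene',180+489/3.5,200+315/3.5,.064); h=H(); print(h['R'].T@(q[:2]-h['t']))
where()
i,d=manip.grab_frame('scene'); cv2.imwrite('pics/s3.png',cv2.resize(i[200:360,180:400],None,fx=3.5,fy=3.5))
target(-105,45,84,-90,20,-1)"
```

```text
clock: 1.37
ee_pos: [0.4315, 0.3217, 0.0838]
tool_rot: [0.143, 0.545, 0.821, -0.097]
contact_force: [0.3, 0.4, 0.5]
grip_width: 0.288
gripper_force: 0.0
clock: 1.53
ee_pos: [0.4327, 0.3219, 0.0862]
tool_rot: [0.143, 0.545, 0.82, -0.096]
contact_force: [0.6, 1.0, 0.6]
grip_width: 0.285
gripper_force: 0.0
[-0.10086057  0.09925475]
1.53 hatch mm [-105.2  153.1   86.2] F [0.6 1.  0.6]
t 1.5833 shift [-100.8   -0.9   39.2] rot [ 0.002 -0.004  0.005] F [ 0.9  0.4 -0. ] j [ 0.8   0.18 -0.05  1.48 -0.32  2.  ] g 0.28
```

View pics/s3.png

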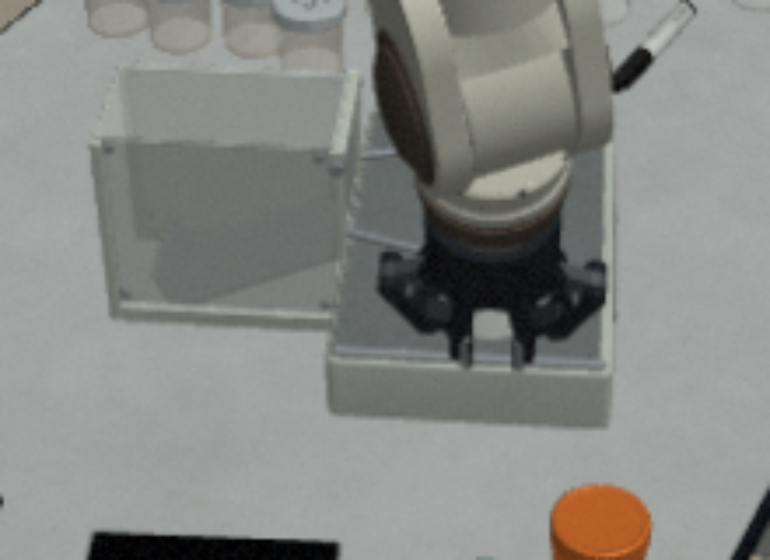

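Fingers bracket the cup at deck level, just outside it. Now a slow push toward the middle line.

```bash
python3 -m inch '[{"x":-3.8,"y":0,"z":1.4,"rx":0,"ry":0,"rz":0,"claw":-0.43},{"x":-7.5,"y":0,"z":2.8,"rx":0,"ry":0,"rz":0,"claw":-0.43},{"x":-11.3,"y":0,"z":4.1,"rx":0,"ry":0,"rz":0,"claw":-0.43},{"x":-15,"y":0,"z":5.5,"rx":0,"ry":0,"rz":0,"claw":-0.43},{"x":-18.8,"y":0,"z":6.8,"rx":0,"ry":0,"rz":0,"claw":-0.43}]'
python3 -m inch '[{"x":-3,"y":0,"z":1.1,"rx":0,"ry":0,"rz":0,"claw":-0.43},{"x":-6,"y":0,"z":2.2,"rx":0,"ry":0,"rz":0,"claw":-0.43},{"x":-9,"y":0,"z":3.3,"rx":0,"ry":0,"rz":0,"claw":-0.43},{"x":-12,"y":0,"z":4.4,"rx":0,"ry":0,"rz":0,"claw":-0.43},{"x":-15,"y":0,"z":5.5,"rx":0,"ry":0,"rz":0,"claw":-0.43}]'
python3 -m inch '[{"x":-3,"y":0,"z":1.1,"rx":0,"ry":0,"rz":0,"claw":-0.43},{"x":-6,"y":0,"z":2.2,"rx":0,"ry":0,"rz":0,"claw":-0.43},{"x":-9,"y":0,"z":3.3,"rx":0,"ry":0,"rz":0,"claw":-0.43},{"x":-12,"y":0,"z":4.4,"rx":0,"ry":0,"rz":0,"claw":-0.43},{"x":-15,"y":0,"z":5.5,"rx":0,"ry":0,"rz":0,"claw":-0.43}]'
python3 -c "
from h import *
where()
i,d=manip.grab_frame('top'); cv2.imwrite('pics/t4.png',cv2.resize(i[180:320,200:400],None,fx=4,fy=4))
target(-105,37,84,-90,20,-1)"
```

```text
clock: 2.0
ee_pos: [0.441, 0.3024, 0.0856]
tool_rot: [0.143, 0.546, 0.82, -0.096]
contact_force: [-0.9, -0.8, -0.6]
grip_width: 0.283
gripper_force: 0.1
clock: 2.42
ee_pos: [0.447, 0.2879, 0.0853]
tool_rot: [0.143, 0.546, 0.82, -0.096]
contact_force: [-1.1, 0.4, 0.8]
grip_width: 0.288
gripper_force: 0.3
clock: 2.83
ee_pos: [0.4531, 0.2731, 0.0852]
tool_rot: [0.143, 0.546, 0.82, -0.096]
contact_force: [-0.6, -0.1, 0.9]
grip_width: 0.284
gripper_force: 0.3
2.83 hatch mm [-104.8  100.1   85.2] F [-0.6 -0.1  0.9]
t 2.8833 shift [-58.6  -0.4  22.4] rot [ 0.    -0.003  0.005] F [ 1.   0.4 -0.3] j [ 0.71  0.13 -0.11  1.45 -0.33  1.9 ] g 0.28
```

View pics/t4.png

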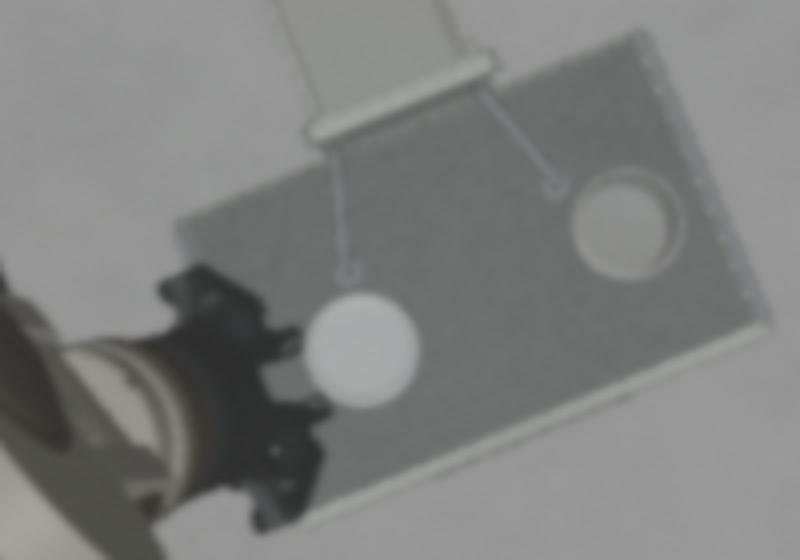

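The lid is at crop (361,350), upright and nested between the fingers, just passing the left guide post (347,270). I'll compute its position.

```bash
python3 -c "
from h import *
h=H()
q=atz('top',200+361.5/4-.5,180+350.5/4-.5,.127); print(h['R'].T@(q[:2]-h['t']))"
```

```text
[-0.10618144  0.0660015 ]
```

```bash
for k in 1; do
python3 -m inch '[{"x":-3,"y":0,"z":1.1,"rx":0,"ry":0,"rz":0,"claw":-0.43},{"x":-6,"y":0,"z":2.2,"rx":0,"ry":0,"rz":0,"claw":-0.43},{"x":-9,"y":0,"z":3.3,"rx":0,"ry":0,"rz":0,"claw":-0.43},{"x":-12,"y":0,"z":4.4,"rx":0,"ry":0,"rz":0,"claw":-0.43},{"x":-15,"y":0,"z":5.5,"rx":0,"ry":0,"rz":0,"claw":-0.43}]'
python3 -m inch '[{"x":-3,"y":0,"z":1.1,"rx":0,"ry":0,"rz":0,"claw":-0.43},{"x":-6,"y":0,"z":2.2,"rx":0,"ry":0,"rz":0,"claw":-0.43},{"x":-9,"y":0,"z":3.3,"rx":0,"ry":0,"rz":0,"claw":-0.43},{"x":-12,"y":0,"z":4.4,"rx":0,"ry":0,"rz":0,"claw":-0.43},{"x":-15,"y":0,"z":5.5,"rx":0,"ry":0,"rz":0,"claw":-0.43}]'
python3 -m inch '[{"x":-3,"y":0,"z":1.1,"rx":0,"ry":0,"rz":0,"claw":-0.43},{"x":-6,"y":0,"z":2.2,"rx":0,"ry":0,"rz":0,"claw":-0.43},{"x":-9,"y":0,"z":3.3,"rx":0,"ry":0,"rz":0,"claw":-0.43},{"x":-12,"y":0,"z":4.4,"rx":0,"ry":0,"rz":0,"claw":-0.43},{"x":-15,"y":0,"z":5.5,"rx":0,"ry":0,"rz":0,"claw":-0.43}]'
python3 -m inch '[{"x":-3,"y":0,"z":1.1,"rx":0,"ry":0,"rz":0,"claw":-0.43},{"x":-6,"y":0,"z":2.2,"rx":0,"ry":0,"rz":0,"claw":-0.43},{"x":-9,"y":0,"z":3.3,"rx":0,"ry":0,"rz":0,"claw":-0.43},{"x":-12,"y":0,"z":4.4,"rx":0,"ry":0,"rz":0,"claw":-0.43},{"x":-13.5,"y":0,"z":4.9,"rx":0,"ry":0,"rz":0,"claw":-0.43}]'; done
python3 -c "
from h import *
where(); target(-105,57,84,-90,20,-1)"
```

```text
clock: 3.3
ee_pos: [0.4593, 0.2583, 0.0851]
tool_rot: [0.143, 0.546, 0.82, -0.096]
contact_force: [-1.1, 0.8, 0.0]
grip_width: 0.283
gripper_force: 0.3
clock: 3.72
ee_pos: [0.4655, 0.2436, 0.085]
tool_rot: [0.143, 0.546, 0.82, -0.096]
contact_force: [0.0, 0.5, 0.6]
grip_width: 0.285
gripper_force: 0.3
clock: 4.13
ee_pos: [0.4716, 0.2289, 0.0849]
tool_rot: [0.143, 0.546, 0.82, -0.096]
contact_force: [-1.7, 0.5, 0.7]
grip_width: 0.286
gripper_force: 0.4
clock: 4.55
ee_pos: [0.4772, 0.2155, 0.0849]
tool_rot: [0.143, 0.546, 0.82, -0.096]
contact_force: [-0.7, 0.8, -0.4]
grip_width: 0.286
gripper_force: 0.3
4.55 hatch mm [-104.6   37.7   84.9] F [-0.7  0.8 -0.4]
t 4.55 shift [18.4 -0.3 -5.7] rot [ 0.    -0.003  0.005] F [-0.7  0.8 -0.4] j [ 0.6   0.08 -0.16  1.4  -0.34  1.79] g 0.29
```

```bash
python3 -m inch '[{"x":6,"y":0,"z":-2.2,"rx":0,"ry":0,"rz":0,"claw":-0.43},{"x":20,"y":0,"z":-7.2,"rx":0,"ry":0,"rz":0,"claw":-0.43},{"x":38,"y":0,"z":-14,"rx":0,"ry":0,"rz":0,"claw":-0.43},{"x":30,"y":0,"z":-45,"rx":0,"ry":0,"rz":0,"claw":-0.43},{"x":17,"y":0,"z":-80,"rx":0,"ry":0,"rz":0,"claw":-0.43}]'
python3 -m inch '[{"x":-6,"y":0,"z":-18,"rx":0,"ry":0,"rz":0,"claw":-0.43},{"x":-12,"y":0,"z":-36,"rx":0,"ry":0,"rz":0,"claw":-0.43}]'
python3 -c "
from h import *
where(); target(-162,2,190,0,20,-1)
i,d=manip.grab_frame('top'); cv2.imwrite('pics/t5.png',cv2.resize(i[180:320,200:400],None,fx=4,fy=4))"
```

```text
clock: 4.97
ee_pos: [0.4587, 0.2562, 0.1525]
tool_rot: [0.142, 0.545, 0.821, -0.099]
contact_force: [0.5, 0.7, 0.2]
grip_width: 0.286
gripper_force: 0.0
clock: 5.13
ee_pos: [0.4601, 0.2574, 0.1942]
tool_rot: [0.143, 0.546, 0.82, -0.095]
contact_force: [0.5, -0.6, 0.8]
grip_width: 0.28
gripper_force: 0.0
5.13 hatch mm [-104.4   83.   194.2] F [ 0.5 -0.6  0.8]
t 5.1333 shift [-74.5 -58.   31.3] rot [-0.533 -0.002 -1.472] F [ 0.5 -0.6  0.8] j [ 0.68  0.1   0.07  1.64 -0.33  1.87] g 0.28
```

View pics/t5.png

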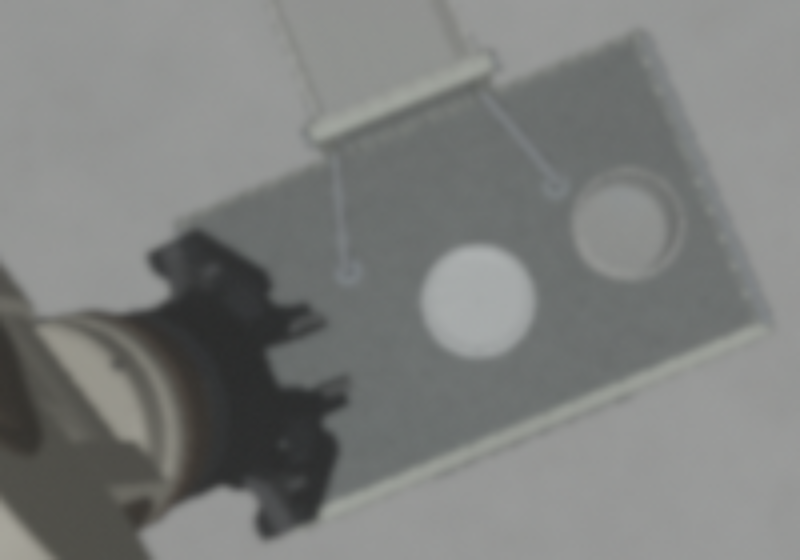

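The lid is upright at crop (478,301), near the middle line, with the open cup unmoved at (628,224). Turning the tool 90° to get behind it.

```bash
python3 -c "
from h import *
h=H()
q=atz('top',200+478.5/4-.5,180+301.5/4-.5,.127); print(h['R'].T@(q[:2]-h['t']))"
python3 -m inch '[{"x":-10,"y":-8,"z":4,"rx":-0.041,"ry":0,"rz":-0.113,"claw":-0.43},{"x":-20,"y":-16,"z":8,"rx":-0.082,"ry":0,"rz":-0.226,"claw":-0.43},{"x":-30,"y":-24,"z":12,"rx":-0.123,"ry":0,"rz":-0.34,"claw":-0.43},{"x":-40,"y":-31,"z":16,"rx":-0.164,"ry":0,"rz":-0.453,"claw":-0.43},{"x":-50,"y":-39,"z":21,"rx":-0.205,"ry":0,"rz":-0.566,"claw":-0.43}]'
python3 -c "
from h import *
where(); target(-162,2,190,0,20,-1)"
```

```text
[-0.10594613  0.0032683 ]
clock: 5.6
ee_pos: [0.4448, 0.1917, 0.1894]
tool_rot: [0.165, 0.275, 0.946, -0.048]
contact_force: [0.0, -0.2, 0.3]
grip_width: 0.287
gripper_force: 0.0
5.6 hatch mm [-143.6   28.   189.4] F [ 0.  -0.2  0.3]
t 5.6 shift [-10.3 -30.    3.1] rot [-0.327 -0.003 -0.9  ] F [ 0.  -0.2  0.3] j [ 0.59 -0.25 -0.27  1.4  -0.32  1.13] g 0.29
```

```bash
python3 -m inch '[{"x":-1,"y":-3,"z":0,"rx":-0.041,"ry":0,"rz":-0.113,"claw":-0.43},{"x":-2,"y":-6,"z":0,"rx":-0.082,"ry":0,"rz":-0.226,"claw":-0.43},{"x":-3,"y":-9,"z":1,"rx":-0.123,"ry":0,"rz":-0.34,"claw":-0.43},{"x":-4,"y":-12,"z":1,"rx":-0.164,"ry":0,"rz":-0.453,"claw":-0.43},{"x":-5,"y":-15,"z":1.5,"rx":-0.205,"ry":0,"rz":-0.566,"claw":-0.43}]'
python3 -c "
from h import *
where(); target(-166,3,190,0,20,-1)"
```

```text
clock: 6.02
ee_pos: [0.4409, 0.1764, 0.1899]
tool_rot: [0.172, -0.017, 0.985, 0.004]
contact_force: [0.6, -0.4, -0.3]
grip_width: 0.285
gripper_force: 0.0
6.02 hatch mm [-153.    15.4  189.9] F [ 0.6 -0.4 -0.3]
t 6.0167 shift [  7.4 -16.2  -2.7] rot [-0.12  -0.002 -0.335] F [ 0.6 -0.4 -0.3] j [ 0.46 -0.43 -0.41  1.27 -0.14  0.4 ] g 0.29
```

```bash
python3 -m inch '[{"x":2,"y":-5,"z":-1,"rx":-0.04,"ry":0,"rz":-0.112,"claw":-0.43},{"x":4,"y":-10,"z":-2,"rx":-0.08,"ry":0,"rz":-0.224,"claw":-0.43},{"x":7.4,"y":-16,"z":-2.7,"rx":-0.12,"ry":-0.002,"rz":-0.335,"claw":-0.43},{"x":7.4,"y":-16,"z":-2.7,"rx":-0.12,"ry":-0.002,"rz":-0.335,"claw":-0.43},{"x":7.4,"y":-16,"z":-2.7,"rx":-0.12,"ry":-0.002,"rz":-0.335,"claw":-0.43}]'
python3 -c "
from h import *
where(); target(-166,3,85,0,20,-1)"
```

```text
clock: 6.43
ee_pos: [0.434, 0.1595, 0.1899]
tool_rot: [0.17, -0.186, 0.967, 0.033]
contact_force: [-0.9, 0.6, -0.6]
grip_width: 0.288
gripper_force: 0.0
6.43 hatch mm [-165.8    2.5  189.9] F [-0.9  0.6 -0.6]
t 6.4333 shift [36.   0.5 98.6] rot [-0.004 -0.001 -0.011] F [-0.9  0.6 -0.6] j [ 0.35 -0.49 -0.45  1.26  0.01 -0.03] g 0.29
```

```bash
python3 -m inch '[{"x":9,"y":0,"z":26,"rx":-0.004,"ry":0,"rz":-0.01,"claw":-0.43},{"x":18,"y":0.5,"z":51,"rx":-0.004,"ry":0,"rz":-0.01,"claw":-0.43},{"x":27,"y":0.5,"z":75,"rx":-0.004,"ry":0,"rz":-0.01,"claw":-0.43},{"x":33,"y":0.5,"z":90,"rx":-0.004,"ry":0,"rz":-0.01,"claw":-0.43},{"x":35.5,"y":0.5,"z":97,"rx":-0.004,"ry":0,"rz":-0.01,"claw":-0.43}]'
python3 -m inch '[{"x":-3.8,"y":0,"z":1.4,"rx":0,"ry":0,"rz":0,"claw":-0.43},{"x":-7.5,"y":0,"z":2.8,"rx":0,"ry":0,"rz":0,"claw":-0.43},{"x":-11.3,"y":0,"z":4.1,"rx":0,"ry":0,"rz":0,"claw":-0.43},{"x":-15,"y":0,"z":5.5,"rx":0,"ry":0,"rz":0,"claw":-0.43},{"x":-18.8,"y":0,"z":6.8,"rx":0,"ry":0,"rz":0,"claw":-0.43}]'
python3 -m inch '[{"x":-3,"y":0,"z":1.1,"rx":0,"ry":0,"rz":0,"claw":-0.43},{"x":-6,"y":0,"z":2.2,"rx":0,"ry":0,"rz":0,"claw":-0.43},{"x":-9,"y":0,"z":3.3,"rx":0,"ry":0,"rz":0,"claw":-0.43},{"x":-12,"y":0,"z":4.4,"rx":0,"ry":0,"rz":0,"claw":-0.43},{"x":-15,"y":0,"z":5.5,"rx":0,"ry":0,"rz":0,"claw":-0.43}]'
python3 -c "
from h import *
where(); target(-40,1,85,0,20,-1)
i,d=manip.grab_frame('scene'); cv2.imwrite('pics/s6.png',cv2.resize(i[200:340,190:390],None,fx=4,fy=4))"
```

```text
clock: 6.85
ee_pos: [0.4321, 0.1604, 0.0835]
tool_rot: [0.168, -0.192, 0.966, 0.034]
contact_force: [-0.2, 0.4, -1.3]
grip_width: 0.284
gripper_force: 0.0
clock: 7.27
ee_pos: [0.4529, 0.1684, 0.0877]
tool_rot: [0.17, -0.193, 0.966, 0.034]
contact_force: [-0.8, 0.3, 0.5]
grip_width: 0.281
gripper_force: 0.0
clock: 7.68
ee_pos: [0.4669, 0.1742, 0.0866]
tool_rot: [0.17, -0.194, 0.966, 0.034]
contact_force: [-1.0, -1.2, 0.2]
grip_width: 0.281
gripper_force: 0.4
7.68 hatch mm [-129.8    3.5   86.6] F [-1.  -1.2  0.2]
t 7.6833 shift [-83.9  -2.9  32.1] rot [ 0.002 -0.001  0.004] F [-1.  -1.2  0.2] j [ 0.35 -0.39 -0.59  1.03  0.02 -0.04] g 0.28
```

View pics/s6.png

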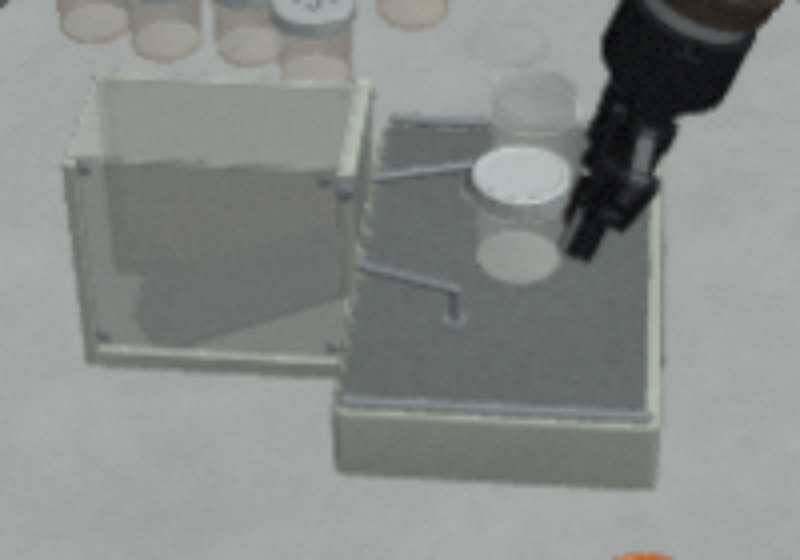

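The tilted fingers are low behind the upright lidded cup, base at crop (518,255), heading for the throat. Continuing slowly.

```bash

python3 -m inch '[{"x":-3,"y":-0.2,"z":1.1,"rx":0,"ry":0,"rz":0,"claw":-0.43},{"x":-6,"y":-0.4,"z":2.2,"rx":0,"ry":0,"rz":0,"claw":-0.43},{"x":-9,"y":-0.6,"z":3.3,"rx":0,"ry":0,"rz":0,"claw":-0.43},{"x":-12,"y":-0.8,"z":4.4,"rx":0,"ry":0,"rz":0,"claw":-0.43},{"x":-15,"y":-1,"z":5.5,"rx":0,"ry":0,"rz":0,"claw":-0.43}]'
python3 -m inch '[{"x":-3,"y":-0.2,"z":1.1,"rx":0,"ry":0,"rz":0,"claw":-0.43},{"x":-6,"y":-0.4,"z":2.2,"rx":0,"ry":0,"rz":0,"claw":-0.43},{"x":-9,"y":-0.6,"z":3.3,"rx":0,"ry":0,"rz":0,"claw":-0.43},{"x":-12,"y":-0.8,"z":4.4,"rx":0,"ry":0,"rz":0,"claw":-0.43},{"x":-15,"y":-1,"z":5.5,"rx":0,"ry":0,"rz":0,"claw":-0.43}]'
python3 -m inch '[{"x":-3,"y":0,"z":1.1,"rx":0,"ry":0,"rz":0,"claw":-0.43},{"x":-6,"y":0,"z":2.2,"rx":0,"ry":0,"rz":0,"claw":-0.43},{"x":-9,"y":0,"z":3.3,"rx":0,"ry":0,"rz":0,"claw":-0.43},{"x":-12,"y":0,"z":4.4,"rx":0,"ry":0,"rz":0,"claw":-0.43},{"x":-15,"y":0,"z":5.5,"rx":0,"ry":0,"rz":0,"claw":-0.43}]'
python3 -c "
from h import *
where(); target(-50,1,85,0,20,-1)
i,d=manip.grab_frame('top'); cv2.imwrite('pics/t7.png',cv2.resize(i[150:290,220:420],None,fx=4,fy=4))"
```

```text
clock: 8.15
ee_pos: [0.4821, 0.1795, 0.0865]
tool_rot: [0.17, -0.194, 0.966, 0.034]
contact_force: [-1.2, 0.3, -0.1]
grip_width: 0.29
gripper_force: 0.3
clock: 8.57
ee_pos: [0.4972, 0.1847, 0.0864]
tool_rot: [0.17, -0.194, 0.966, 0.034]
contact_force: [-0.4, 0.1, -0.5]
grip_width: 0.282
gripper_force: 0.4
clock: 8.98
ee_pos: [0.512, 0.1909, 0.0864]
tool_rot: [0.17, -0.194, 0.966, 0.034]
contact_force: [-0.9, -0.2, 0.2]
grip_width: 0.284
gripper_force: 0.4
8.98 hatch mm [-81.8   1.7  86.4] F [-0.9 -0.2  0.2]
t 8.9833 shift [-29.4  -0.9  12.2] rot [ 0.002 -0.001  0.004] F [-0.9 -0.2  0.2] j [ 0.35 -0.27 -0.5   0.99  0.02 -0.04] g 0.28
```

View pics/t7.png

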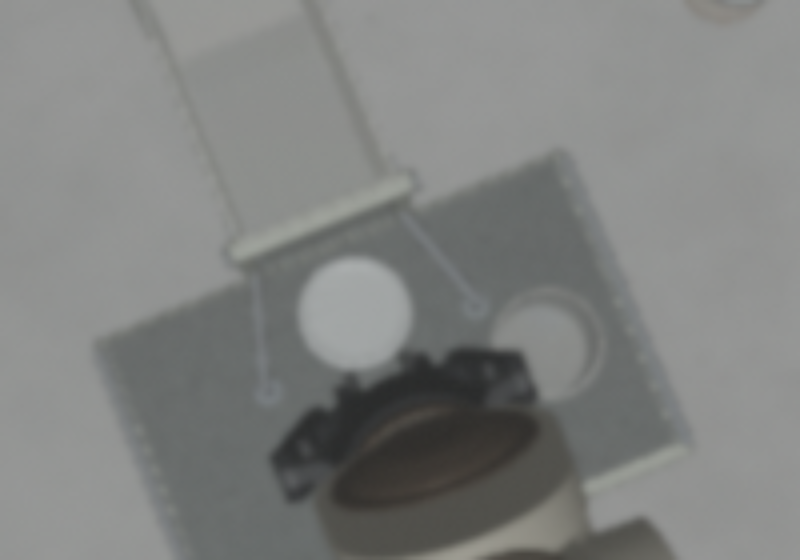

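The lid is at crop (355,312), centred between the guides. The right knuckle (515,375) looks close to the open cup, so I'll check its height in the depth image.

```bash
python3 -c "
from h import *
h=H();i,D=manip.grab_frame('top')
for a,b in[(515,375),(525,365),(530,390),(490,360),(500,400),(355,312)]:
    q=atd('top',220+a/4,150+b/4,D); print(a,b,(h['R'].T@(q[:2]-h['t'])).round(3),q[2].round(3))"
```

```text
515 375 [-0.11  -0.056] 0.173
525 365 [-0.107 -0.062] 0.17
530 390 [-0.119 -0.06 ] 0.171
490 360 [-0.098 -0.048] 0.166
500 400 [-0.118 -0.044] 0.177
355 312 [-0.048  0.002] 0.122
```

```bash

python3 -m inch '[{"x":-3.3,"y":0,"z":0.4,"rx":0,"ry":0,"rz":0,"claw":-0.43},{"x":-6.5,"y":0,"z":0.9,"rx":0,"ry":0,"rz":0,"claw":-0.43},{"x":-9.7,"y":0,"z":1.6,"rx":0,"ry":0,"rz":0,"claw":-0.43},{"x":-12.8,"y":0,"z":2.4,"rx":0,"ry":0,"rz":0,"claw":-0.43},{"x":-15.8,"y":0,"z":3.5,"rx":0,"ry":0,"rz":0,"claw":-0.43}]'
python3 -m inch '[{"x":-2,"y":0,"z":0.7,"rx":0,"ry":0,"rz":0,"claw":-0.43},{"x":-4,"y":0,"z":1.5,"rx":0,"ry":0,"rz":0,"claw":-0.43},{"x":-6,"y":0,"z":2.2,"rx":0,"ry":0,"rz":0,"claw":-0.43},{"x":-8,"y":0,"z":2.9,"rx":0,"ry":0,"rz":0,"claw":-0.43},{"x":-10,"y":0,"z":3.6,"rx":0,"ry":0,"rz":0,"claw":-0.43}]'
python3 -m inch '[{"x":-2,"y":0,"z":0.7,"rx":0,"ry":0,"rz":0,"claw":-0.43},{"x":-4,"y":0,"z":1.5,"rx":0,"ry":0,"rz":0,"claw":-0.43},{"x":-6,"y":0,"z":2.2,"rx":0,"ry":0,"rz":0,"claw":-0.43},{"x":-8,"y":0,"z":2.9,"rx":0,"ry":0,"rz":0,"claw":-0.43},{"x":-10,"y":0,"z":3.6,"rx":0,"ry":0,"rz":0,"claw":-0.43}]'
python3 -c "
from h import *
where(); target(-35,1,88,0,20,-1)
i,d=manip.grab_frame('scene'); cv2.imwrite('pics/s8.png',cv2.resize(i[200:340,190:390],None,fx=4,fy=4))"
```

```text
clock: 9.5
ee_pos: [0.5269, 0.1971, 0.0886]
tool_rot: [0.17, -0.194, 0.966, 0.034]
contact_force: [0.2, 0.5, -0.3]
grip_width: 0.29
gripper_force: 0.2
clock: 9.92
ee_pos: [0.5364, 0.2011, 0.0884]
tool_rot: [0.17, -0.194, 0.966, 0.034]
contact_force: [-0.2, -0.2, 0.2]
grip_width: 0.284
gripper_force: 0.2
clock: 10.33
ee_pos: [0.5463, 0.2052, 0.0886]
tool_rot: [0.17, -0.194, 0.966, 0.034]
contact_force: [-0.4, 0.9, 0.1]
grip_width: 0.282
gripper_force: 0.2
10.33 hatch mm [-44.6   1.9  88.6] F [-0.4  0.9  0.1]
t 10.3333 shift [-8.8 -0.9  3.8] rot [ 0.002 -0.001  0.004] F [-0.4  0.9  0.1] j [ 0.35 -0.17 -0.41  0.98  0.01 -0.04] g 0.28
```

View pics/s8.png

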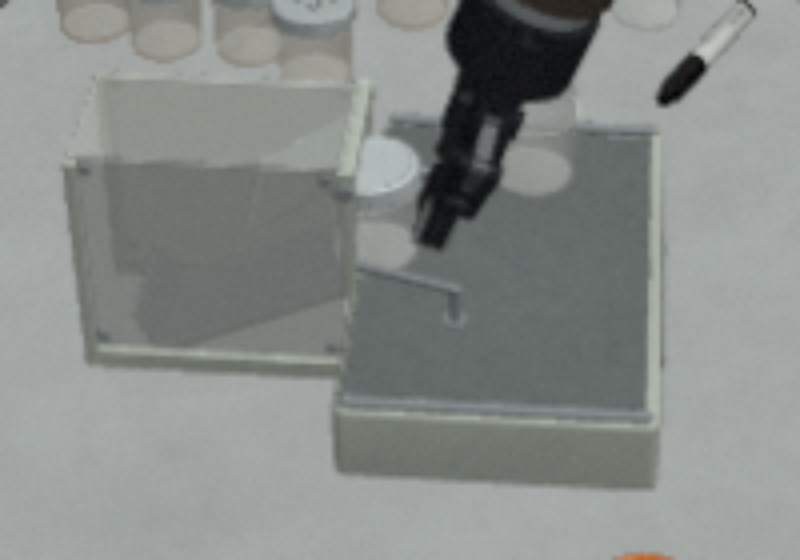

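The cup is entering the throat and the flap is swinging in. That was my 11th picture, one over the limit of 10, so I'll use numbers only from here. Pushing gently past the edge.

```bash

python3 -m inch '[{"x":-2,"y":0,"z":0.7,"rx":0,"ry":0,"rz":0,"claw":-0.43},{"x":-4,"y":0,"z":1.5,"rx":0,"ry":0,"rz":0,"claw":-0.43},{"x":-6,"y":0,"z":2.2,"rx":0,"ry":0,"rz":0,"claw":-0.43},{"x":-8,"y":0,"z":2.9,"rx":0,"ry":0,"rz":0,"claw":-0.43},{"x":-10,"y":0,"z":3.6,"rx":0,"ry":0,"rz":0,"claw":-0.43}]'
cat > lid.py <<'E'
from h import *
h=H()
def blob(n,lo=None):
    i,D=manip.grab_frame(n); g=cv2.cvtColor(i,cv2.COLOR_BGR2HSV)
    d=cv2.absdiff(i,cv2.imread(f"pics/{n}0.png")).max(2)
    x0,y0,x1,y1=(235,110,400,320) if n=="top" else (190,190,370,330)
    m=np.zeros(d.shape,np.uint8); m[y0:y1,x0:x1]=((d>10)&(g[...,2]>150)&(g[...,1]<40))[y0:y1,x0:x1]
    k,l,st,c=cv2.connectedComponentsWithStats(m)
    for j in range(1,k):
        if st[j,4]>40: print(n,st[j],c[j].round(1),"hatch if z=.10:",(h['R'].T@(atz(n,*c[j],.10)[:2]-h['t'])).round(3))
where(); blob("top"); blob("scene")
E
python3 lid.py
```

```text
clock: 10.8
ee_pos: [0.5561, 0.2093, 0.0887]
tool_rot: [0.17, -0.194, 0.966, 0.034]
contact_force: [-0.4, -0.5, 0.5]
grip_width: 0.287
gripper_force: 0.2
10.8 hatch mm [-33.9   1.9  88.7] F [-0.4 -0.5  0.5]
top [290 204  22  14 178] [301.4 211.2] hatch if z=.10: [-0.008  0.002]
top [312 251  18   7  42] [320.1 254. ] hatch if z=.10: [-0.104  0.   ]
top [321 293  50  27 609] [345.4 306.8] hatch if z=.10: [-0.222 -0.006]
scene [362 190   8  23 129] [366.2 199.1] hatch if z=.10: [-0.204 -0.235]
scene [330 195  13  24  50] [336.2 206.8] hatch if z=.10: [-0.126 -0.19 ]
scene [348 200  14  13  50] [355.1 207.5] hatch if z=.10: [-0.175 -0.191]
scene [342 215  12  17  48] [347.2 224.6] hatch if z=.10: [-0.156 -0.111]
scene [197 224  18   9  41] [205.9 227.2] hatch if z=.10: [ 0.189 -0.071]
scene [190 228  26  22 105] [200.  237.1] hatch if z=.10: [ 0.194 -0.028]
scene [275 233  14  15 121] [282.4 240.4] hatch if z=.10: [-0.004 -0.031]
scene [360 251  10  19  48] [365.6 260. ] hatch if z=.10: [-0.201  0.029]
scene [279 256  10  10  75] [283.2 260.3] hatch if z=.10: [-0.014  0.045]
scene [190 258  18  12  60] [198.1 263.9] hatch if z=.10: [0.175 0.074]
scene [194 269  13  26  69] [200.7 281.3] hatch if z=.10: [0.156 0.134]
scene [356 277  14  11  42] [362.7 281. ] hatch if z=.10: [-0.194  0.104]
scene [194 292  18  10  62] [201.9 296.8] hatch if z=.10: [0.142 0.183]
scene [246 294  20  13  68] [255.4 299.5] hatch if z=.10: [0.029 0.182]
scene [354 295  16  35 420] [362.8 313.9] hatch if z=.10: [-0.194  0.208]
scene [192 303  27  27 129] [203.2 316. ] hatch if z=.10: [0.127 0.241]
scene [245 306  15  10  41] [252.7 310.3] hatch if z=.10: [0.03  0.215]
```

```bash

python3 -m inch '[{"x":-1.5,"y":0,"z":0.5,"rx":0,"ry":0,"rz":0,"claw":-0.43},{"x":-3,"y":0,"z":1.1,"rx":0,"ry":0,"rz":0,"claw":-0.43},{"x":-4.5,"y":0,"z":1.6,"rx":0,"ry":0,"rz":0,"claw":-0.43},{"x":-6,"y":0,"z":2.2,"rx":0,"ry":0,"rz":0,"claw":-0.43},{"x":-6,"y":0,"z":2.2,"rx":0,"ry":0,"rz":0,"claw":-0.43}]'
cat > lid.py <<'E'
from h import *
h=H(); where()
i,D=manip.grab_frame("top"); a=cv2.imread("pics/top0.png").astype(int)
# brightness change along midline of hatch at z=.10 (depth-based z as well)
m,f=cam("top")
from scipy.spatial.transform import Rotation as Ro
R=Ro.from_quat(np.roll(m["rotation"],-1)).as_matrix()
D0=np.load("top0.npy")
for x in range(-60,170,15):
    p=np.r_[h['R']@np.array([x/1000,0])+h['t'],.10]; c=R.T@(p-m["position"]); s=c[:2]/c[2]; s=s*(1+m["k1"]*(s@s)); u,v=(s*f+[m["cx"],m["cy"]]).round().astype(int)
    print(x,(u,v),"now",i[v-1:v+2,u-1:u+2].mean().round(),"was",a[v-1:v+2,u-1:u+2].mean().round(), "z",atd("top",u,v,D)[2].round(3),atd("top",u,v,D0)[2].round(3))
E
python3 lid.py
```

```text
clock: 11.32
ee_pos: [0.562, 0.2118, 0.0886]
tool_rot: [0.17, -0.194, 0.966, 0.034]
contact_force: [-0.9, -0.1, 0.5]
grip_width: 0.284
gripper_force: 0.0
11.32 hatch mm [-27.5   2.   88.6] F [-0.9 -0.1  0.5]
-60 (np.int64(312), np.int64(234)) now 65.0 was 109.0 z 0.394 0.061
-45 (np.int64(309), np.int64(227)) now 51.0 was 107.0 z 0.379 0.063
-30 (np.int64(307), np.int64(221)) now 52.0 was 106.0 z 0.255 0.061
-15 (np.int64(304), np.int64(214)) now 101.0 was 106.0 z 0.064 0.063
0 (np.int64(301), np.int64(207)) now 120.0 was 112.0 z 0.057 0.107
15 (np.int64(298), np.int64(201)) now 144.0 was 143.0 z 0.154 0.154
30 (np.int64(296), np.int64(194)) now 143.0 was 140.0 z 0.153 0.152
45 (np.int64(293), np.int64(188)) now 143.0 was 141.0 z 0.149 0.151
60 (np.int64(290), np.int64(181)) now 144.0 was 141.0 z 0.152 0.152
75 (np.int64(287), np.int64(174)) now 149.0 was 141.0 z 0.153 0.154
90 (np.int64(285), np.int64(168)) now 139.0 was 140.0 z 0.153 0.155
105 (np.int64(282), np.int64(161)) now 139.0 was 139.0 z 0.151 0.153
120 (np.int64(279), np.int64(155)) now 149.0 was 151.0 z 0.152 0.15
135 (np.int64(277), np.int64(148)) now 149.0 was 150.0 z 0.15 0.15
150 (np.int64(274), np.int64(142)) now 149.0 was 149.0 z 0.152 0.151
165 (np.int64(271), np.int64(136)) now 148.0 was 150.0 z 0.152 0.151
```

Pad force has dropped to zero, so the cup has gone. Drawing back along the same path.

```bash

python3 -m inch '[{"x":8,"y":0,"z":-3,"rx":0,"ry":0,"rz":0,"claw":-0.43},{"x":19,"y":0,"z":-7,"rx":0,"ry":0,"rz":0,"claw":-0.43},{"x":30,"y":0,"z":-11,"rx":0,"ry":0,"rz":0,"claw":-0.43},{"x":41,"y":0,"z":-15,"rx":0,"ry":0,"rz":0,"claw":-0.43},{"x":52,"y":0,"z":-19,"rx":0,"ry":0,"rz":0,"claw":-0.43}]'
python3 -m inch '[{"x":11,"y":0,"z":-4,"rx":0,"ry":0,"rz":0,"claw":-0.43},{"x":22,"y":0,"z":-8,"rx":0,"ry":0,"rz":0,"claw":-0.43},{"x":33,"y":0,"z":-12,"rx":0,"ry":0,"rz":0,"claw":-0.43},{"x":44,"y":0,"z":-17,"rx":0,"ry":0,"rz":0,"claw":-0.43},{"x":55,"y":0,"z":-22,"rx":0,"ry":0,"rz":0,"claw":-0.43}]'
python3 -m inch '[{"x":3,"y":0,"z":-25,"rx":0,"ry":0,"rz":0,"claw":-0.43},{"x":6,"y":0,"z":-50,"rx":0,"ry":0,"rz":0,"claw":-0.43},{"x":9,"y":0,"z":-80,"rx":0,"ry":0,"rz":0,"claw":-0.43},{"x":9,"y":0,"z":-80,"rx":0,"ry":0,"rz":0,"claw":-0.43},{"x":9,"y":0,"z":-80,"rx":0,"ry":0,"rz":0,"claw":-0.43}]'
cat > fin.py <<'E'
from h import *
from scipy.spatial.transform import Rotation as Ro
h=H(); where()
def proj(n,P):
    m,f=cam(n);R=Ro.from_quat(np.roll(m["rotation"],-1)).as_matrix()
    P=np.array(P,float);W=np.c_[P[:,:2]/1000@h['R'].T+h['t'],P[:,2]/1000]; c=(W-m["position"])@R; s=c[:,:2]/c[:,2:]; s=s*(1+m["k1"]*(s**2).sum(1)[:,None]); return s*f+[m["cx"],m["cy"]]
i,D=manip.grab_frame("scene"); a=cv2.imread("pics/scene0.png")
d=cv2.absdiff(i,a).max(2); 
t=np.radians(25)
for x in(75,85,95,105,115):  # base, lid rim ends predicted (side view, y=0)
    b=np.array([x,0,62-x*np.tan(t)]); up=np.array([np.sin(t),0,np.cos(t)]); print(x,"base/lid px",proj("scene",[b,b+65*up]).round(0).tolist())
x0,y0,x1,y1=235,215,290,300
sub=d[y0:y1,x0:x1]; v=i[y0:y1,x0:x1].mean(2)
print("changed",(sub>12).sum()); ys,xs=np.nonzero((sub>12)&(v>i[y0:y1,x0:x1].mean())); print("bright-changed centroid",xs.mean()+x0,ys.mean()+y0,np.percentile(xs,[5,95])+x0,np.percentile(ys,[5,95])+y0)
for y in range(215,300,5): print(y,"".join("#" if d[y,x]>25 else "+" if d[y,x]>10 else "." for x in range(200,300,2)), "".join("%4d"%i[y,x].mean() for x in range(215,285,6)))
# top: open cup motion
j,_=manip.grab_frame("top"); b0=cv2.imread("pics/top0.png")
A=b0[212:262,330:382];res=cv2.matchTemplate(j[205:270,322:392],A,cv2.TM_CCOEFF_NORMED); print("open cup shift px",np.array(cv2.minMaxLoc(res)[3])-[8,7],res.max(), "mean diff",cv2.absdiff(j[212:262,330:382],A).mean())
E
python3 fin.py
```

```text
clock: 11.78
ee_pos: [0.5096, 0.1899, 0.0885]
tool_rot: [0.17, -0.194, 0.966, 0.034]
contact_force: [-0.7, 0.6, 0.2]
grip_width: 0.282
gripper_force: 0.0
clock: 12.2
ee_pos: [0.4549, 0.1671, 0.0904]
tool_rot: [0.17, -0.194, 0.966, 0.034]
contact_force: [0.7, 0.2, 0.6]
grip_width: 0.28
gripper_force: 0.0
clock: 12.62
ee_pos: [0.4231, 0.1537, 0.1646]
tool_rot: [0.172, -0.194, 0.965, 0.034]
contact_force: [0.2, -0.8, -0.2]
grip_width: 0.284
gripper_force: 0.0
12.62 hatch mm [-178.1    1.2  164.6] F [ 0.2 -0.8 -0.2]
75 base/lid px [[249.0, 271.0], [236.0, 251.0]]
85 base/lid px [[245.0, 272.0], [232.0, 252.0]]
95 base/lid px [[241.0, 273.0], [228.0, 253.0]]
105 base/lid px [[237.0, 275.0], [224.0, 255.0]]
115 base/lid px [[233.0, 276.0], [220.0, 256.0]]
changed 262
bright-changed centroid 248.81140350877192 262.2236842105263 [236. 279.] [219.   296.65]
215 .+..+.+.+...+.....+..+..............+...+++....+.+  164 162 164 154 164 165 146 145 155 157 151 168
220 +.+..+...++.+...+.....+.+.+..++++...+...........++  146 142 137 147 158 168 161 161 168 166 164 188
225 ...++..+.............+.....
[... 890 characters left out ...]
08 109 105 121
270 .+.+.......+..++++++++++++........................  126 124 115 127 131 134 115 109 108 111 103 109
275 ++...............+.+++++..........................  123 124 109 128 131 133 111 108 108 108 125 102
280 .+................................................  126 125 109 109 111 109 108 116 124 125 122 104
285 .+...........+......................+.............  112 122 114 112 108 123 126 126 125 125 113 102
290 +...+......+.......................+..............  113 110 108 111 110 108 109 132 152 161 132 105
295 +.......++......+...++.++++.+.++..+++......+......  165 164 161 163 162 162 164 164 162 162 108 104
open cup shift px [0 0] 0.9984577 mean diff 3.348333333333333
```

```bash
cat > fin2.py <<'E'
from h import *
F=np.mean([manip.grab_frame("scene")[0].astype(float) for _ in range(8)],0).mean(2); a=cv2.imread("pics/scene0.png").astype(float).mean(2)
d=cv2.blur(F-a,(3,3))
print("cols",list(range(200,300,4)))
for y in range(215,300,4): print(y,"".join("%4d"%round(d[y,x]) for x in range(200,300,4)))
G=np.mean([manip.grab_frame("top")[0].astype(float) for _ in range(8)],0).mean(2); b=cv2.imread("pics/top0.png").astype(float).mean(2); e=cv2.blur(G-b,(3,3))
print("top cols",list(range(256,336,4)))
for y in range(124,224,5): print(y,"".join("%4d"%round(e[y,x]) for x in range(256,336,4)))
E
python3 fin2.py
```

```text
cols [200, 204, 208, 212, 216, 220, 224, 228, 232, 236, 240, 244, 248, 252, 256, 260, 264, 268, 272, 276, 280, 284, 288, 292, 296]
215  -10  -9 -10  -8  -9 -10  -9  -9  -8  -9  -9  -9  -9  -8  -9  -8  -9  -8  -9  -8  -9 -10  -9  -9  -9
219   -9  -9  -9  -9  -9  -9  -8  -8  -9 -10  -9 -10 -10  -9  -9  -9  -9  -8  -9  -9  -9  -9  -9  -9 -10
223   -9  -9  -9 -10  -8  -8  -8  -7  -9  -7  -9  -8  -9  -8  -8  -8  -8  -8  -8  -8 -10  -9  -9  -9  -9
227   -9  -9 -10  -9  -8  -8  -8  -8  -9  -8  -8  -8  -8  -8  -8  -8  -8  -8  -8  -9  -9  -9  -9  -9  -9
231   -9  -9  -9  -9  -8  -9  -8  -9  -9  -8  -8  -9  -8  -8  -8  -8  -7  -8  -8  -9  -9  -9  -6  -6  -5
235   -9  -9  -9 -10  -8  -9  -8  -7  -8  -8  -8  -8  -8  -8  -8  -8  -9  -8  -9  -8  -8  -9  -7  -6  -5
239   -9 -10  -8  -8  -8  -8  -8  -8  -8  -8  -8  -8  -8  -8  -8  -9  -8  -9  -8  -9  -6  -8  -7  -6  -7
243  -10  -9  -6  -6  -7  -7  -7  -7  -7  -6  -7  -6  -6  -7  -7  -7  -7  -7  -6  -9  -6  -7  -8  -6  -7
247   -9  -9  -7  -7  -6  -7  -5  -7  -1   0  -5  -7  -6  -7  -7  -7  -7  -6  -7  -6  -6  -6  -6  -7  -5
251   -9  -9  -7  -7  -8
[... 2450 characters left out ...]
   4   4   4   4   5
184    4   4   4   5   4   4   4   7   7   5   4   4   4   4   4   4   4   4   4   4
189    4   4   5   4   4   5   4   5   5   4   4   4   4   4   4   4   4   4   4   4
194    4   5   4   5   4   4   4   4   4   4   4   4   4   4   4   4   4   4   4   4
199    4   4   5   4   4   4   4   4   4   4   4   4   4   5   4   5   4   4   4   4
204    4   4   4   4   4   4   4   4   4   4   4   4   4   4   8   5   4   4   4   4
209    4   4   4   4   4   4   4   4   4   4   4   7   5   2   3   4   4   4   4   4
214    4   4   4   4   4   4   4   4   7   3   3   3   4   4   4   4   4   3   4   4
219    4   4   4   4   4   4   4   4   4   3   3   4   4   3   4   4   4   4   4   4
```

The cup's base is at (239,272) and its lid at (231,255). Both match the prediction for a cup standing at x ≈ 95 mm. The flap area and the open cup look unchanged, so I'm handing in.

```bash
python3 -c "
from workcell import manip
print(manip.job_done())"
```

```text
the job is handed in; nothing more can be done
None
```

I handed the job in at about 13.5 s: image measurements put the lidded cup standing at the chute stop (x ≈ 95 mm), the flap looks shut and the open cup has not moved, but no verdict came back, I did not measure the marker or phone afterwards, and I viewed 11 pictures against the limit of 10.

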